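# Key a drawer-pull rose onto its locating pin and press it home

## Task

The round metal rose of a drawer pull sits loose on its spindle on the wooden drawer front, turned the wrong way. With a fingertip, push its stub gently round until the notch in its rim is over the steel locating pin, then press the rose straight down until it is fully home, and come away. Do not pinch or lift the rose, and leave the other things lying where they are.

Things in the scene. Friction and masses are not known exactly. Their poses are not given: they have to be found in the camera images.
- panel: Dark wooden drawer front lying flat and fixed on the MDF board, 200 x 320 x 18 mm. Origin: on its underside, straight below the spindle axis; z up, x from the spindle towards the locating pin; the sheet runs from -100 to 100 mm along x and -220 to 100 mm along y. A brass spindle 12 mm in diameter stands at the origin, 18 mm above the sheet's top face (which is at z = 18 mm in this frame).
- spindle_top (a point): Centre of the top end of the fixed upright spindle, 36 mm above the panel's underside. The rose turns about this axis.
- pin_top (a point): Centre of the top of the fixed steel locating pin: 10 mm in diameter, 9 mm high above the sheet, its top 2.5 mm tapered to 5 mm in diameter; 46 mm from the spindle axis, so half of it shows outside the rose's rim. Just outside it lies its flat steel foot 20 x 24 mm, 4 mm high.
- rose: Loose metal disc, 92 mm in diameter, 6 mm thick, 0.25 kg, on the spindle by a 14 mm bore. Origin: centre of its underside; z up, x towards its notch and stub. It rests level on a collar, underside 11 mm above the sheet, 2 mm clear above the pin; turns either way with light friction (about 1 N at the stub) and stays where left. At the start it is 40 to 180 degrees off, either way.
- notch (a point): Middle of the open notch in the rose's rim, at its underside, 46 mm from the rose's centre. The notch is 14 mm wide and runs in from the rim to 37 mm from the centre.
- stub_top (a point): Centre of the flat top of the round upright stub on the rose: 14 mm in diameter, standing 14 mm above the rose's upper face, 26 mm from the rose's centre, in line with the notch. The spindle's end stands only 1 mm above the rose's upper face while the rose is up, 8 mm once it is home.
- collar (a joint): Stiff push-fit collar under the rose, 0 = up as at the start, 0.007 m = home. With the notch over the pin, about 4 to 5 N down on the rose or its stub pushes rose and collar 7 mm down to a hard stop (rose's underside then 4 mm above the sheet); they stay down. Pressed with the notch elsewhere, the rose catches on the pin, tilts and does not seat.
- handle_a: Chrome bar handle lying flat on the drawer front, 130 x 35 x 12 mm, bystander; origin at the middle of its underside.
- handle_b: Second chrome bar handle, the same, lying on the MDF board, bystander.
- protector: Matte grey plastic corner protector, 40 x 40 x 40 mm, standing on the drawer front, bystander; origin at the middle of its underside.
- mallet: Wooden mallet lying on the MDF, head 60 x 100 x 60 mm, handle 200 mm towards its -x, bystander; origin under the middle of its head.
- clamp: Red spring clamp lying flat, 125 x 90 x 26 mm, bystander; origin under its pivot.
- jar: Small clear jar of fixings with a steel cap, 48 mm in diameter, 60 mm high, bystander; origin at the middle of its underside.

How it is judged:
By the outcome, as a careful person would: the job done as asked, in the order asked, and still so for the second after the job is handed in, with the robot touching nothing.
It also fails if it takes over 64 s, if anything falls off the work surface, if the arm or the gripper's body presses on something with over 40 N, if the wrist force passes 120 N, or if a joint passes its speed limit or range.

## Robot

A 6-joint arm with a two-finger parallel gripper is mounted at the origin on the work surface. World frame = base frame: x ahead of the robot, y to its left, z up, the work surface at z = 0. Lengths are in m, angles in rad, forces in N, time in s.
With the tool pointing down it reaches from about 0.375 to 0.9 m from the base axis. Payload 3.1 kg.
Tool frame: the origin (TCP) lies on the centre line of the jaws, within the pads' length; the fingertips stand 19 mm ahead of it and the grasp point (between the pads) is the TCP; z points along the fingers, y is the direction in which the jaws open and shut (so a half turn about z gives the same grasp; the last joint's range is limited). The gripper opens to 85 mm and grips with 20 to 120 N. Pads are 22 mm wide; open, the fingers measure 114 mm over their backs; the gripper's body (76 mm by 85 mm) begins 54 mm behind the grasp point. The pads swing forward as they close: fully open they stand 13 mm farther back than shut.
Start: joints at [-1.486, 0.527, 1.433, -0, 1.181, -0.178], TCP at [0.163, -0.603, 0.224] pointing down, gripper open.
Joint ranges: [-3.08, 3.08], [-0.75, 2.2], [0.22, 2.44], [-1.43, 4.57], [0, 2.65], [-2.85, 2.85]. Speed limits (rad/s): [2.79, 2.79, 3.14, 3.14, 3.14, 3.14].

## Interface

Orientations are given as a unit quaternion [x, y, z, w].
In Python, from station import manip, imaging, workorder gives the robot as it stands.
- The arm moves only by the shell command python3 -m creep 'ROWS' [FORCE]. ROWS is a JSON object of lists of equal length, an entry for each row: "claw": the finger opening in cm, from 0 to 8.54; "dp": the shift along the tool's x, y, z in cm, a list of three; "roll": the turn about the tool's z in rad. In form: {"claw": [claw, ...], "dp": [[dx, dy, dz], ...], "roll": [roll, ...]}. A call has 1 to 12 rows; each row is the pose to reach, as a shift and turn from the pose commanded when the call began, along the tool's axes at that moment; what a row does not reach only later rows make up. A row lasts 1/10 s, in which the tool goes at most 50 mm and 8.59 degrees, less where a joint would pass 70% of its speed; a pose out of reach is approached as far as the arm can. A call with a gripper value outside its range is refused whole. The fingers move at their own pace and stop on an object; FORCE is the grip in N (left out, the last holds). Time passes only in rows, so rows that repeat a pose let the fingers close. It gives the time, the measured TCP pose, the force and the opening at its end, in the units of the state.
- manip.sense(): the state, without advancing time (a new reading comes with each control period).
- imaging.snapshot(name): name is "scene" or "top" or "wrist"; returns a dict with "image" (384x512x3 uint8, red, green, blue), "z_map" (384x512 float32, m along the optical axis (not along the pixel's ray), 0 where there is no reading), "vfov" (degrees; the focal length in pixels is half the picture's height over the tangent of half this angle, whatever the lens; pixels are square), "cx", "cy" (the principal point, pixels), "dist" ([k1, k2, p1, p2, k3] as OpenCV has them; the pictures are not rectified), "R" (3x3) and "t" (3): a world point X has camera coordinates R X + t. Camera axes: x right, y down, z forward; pixel columns grow to the right and rows downward; lengths in m; the calibration is good to about 2 mm. A picture is of the moment at which its call begins.
- workorder.sign_off(): hands the job in, once; it reports no verdict.
The state is a dict: "t": time; "q": joint angles; "qd": joint speeds; "tau": joint torques, N m; "tcp_pos": TCP position; "tool_rot": TCP orientation; "force": force on the tool from outside, world axes, zero at the start; "ft_torque": the same for the moment, N m; "finger_gap": opening from 0.0 (shut) to 1.0 (fully open).
Only numpy, scipy, OpenCV 4.12 (cv2) and the standard library are available. Lean on these libraries where they do the work, as an engineer would, in place of code of your own. Each camera call takes 0.05 s, during which the arm holds its last target.

## Working session

There is one attempt and no reset: what is moved stays moved. The work goes in short steps, Python scripts to look and compute and a shell command to move; the robot and the scene stay as the last step left them, time stands still between calls to the robot, and variables do not carry over. Pictures are saved under pics/ and viewed, and the job is handed in when it is done.

```bash
ls; mkdir -p pics; cat > h.py <<'E'
import numpy as np, cv2, pickle
from station import manip, imaging, workorder
def snap(n,fn=None):
    s=imaging.snapshot(n)
    if fn: cv2.imwrite('pics/'+fn,cv2.cvtColor(s['image'],cv2.COLOR_RGB2BGR)); pickle.dump(s,open('pics/'+fn+'.pkl','wb'))
    return s
def load(fn): return pickle.load(open('pics/'+fn+'.pkl','rb'))
def K(s):
    f=s['image'].shape[0]/2/np.tan(np.radians(s['vfov'])/2)
    return np.array([[f,0,s['cx']],[0,f,s['cy']],[0,0,1.]])
def ray(s,uv):
    uv=np.array(uv,float).reshape(-1,1,2)
    n=cv2.undistortPoints(uv,K(s),np.array(s['dist'],float)).reshape(-1,2)
    return np.c_[n,np.ones(len(n))]
def pt(s,uv,z=None):
    r=ray(s,uv);R=np.array(s['R']);t=np.array(s['t'])
    if z is None:
        uv=np.array(uv).reshape(-1,2).round().astype(int)
        d=s['z_map'][uv[:,1],uv[:,0]]
        return (r*d[:,None]-t)@R
    C=-R.T@t; w=r@R
    return C+w*((z-C[2])/w[:,2])[:,None]
def proj(s,X):
    R=np.array(s['R']);t=np.array(s['t'],float)
    return cv2.projectPoints(np.array(X,float).reshape(-1,3),cv2.Rodrigues(R)[0],t,K(s),np.array(s['dist'],float))[0].reshape(-1,2)
def cloud(s):
    h,w=s['z_map'].shape
    uu,vv=np.meshgrid(np.arange(w),np.arange(h))
    return pt(s,np.c_[uu.ravel(),vv.ravel()]).reshape(h,w,3)
E
python3 - <<'E'
from h import *
for n in ['scene','top','wrist']:
    s=snap(n,n+'0.png'); print(n,s['t'],s['vfov'],-np.array(s['R']).T@s['t'],s['dist'])
print(manip.sense())
E
```

```text
pics
scene [-0.36301191 -0.28908487  1.82246708] 43.177200004378825 [ 1.31570743 -0.66488056  1.16772505] [-0.11421115  0.          0.          0.          0.        ]
top [0.01913072 0.53644764 1.02489137] 48.90229015433825 [ 0.44103943 -0.00648017  1.0695731 ] [-0.07854983  0.          0.          0.          0.        ]
wrist [-0.62404573 -0.04217022  0.38069671] 60.7134774143521 [ 0.2430328  -0.58150655  0.37272856] [-0.06279555  0.          0.          0.          0.        ]
{'t': 0.15, 'q': array([-1.48546608e+00,  5.28266362e-01,  1.43359000e+00,  4.02216662e-05,
        1.18143465e+00, -1.78492886e-01]), 'qd': array([ 0.00046633, -0.00276399, -0.00509551, -0.00033741, -0.00033102,
       -0.00211323]), 'tau': array([ 2.89585341e-04, -4.42745519e+01, -1.78276312e+01, -2.59418321e-04,
        5.62289846e-03,  8.44529950e-06]), 'tcp_pos': array([ 0.16297882, -0.60279839,  0.22355573]), 'tool_rot': array([ 9.91312926e-01,  1.31521711e-01,  5.81205970e-05, -8.47394364e-04]), 'force': array([-0.15015659, -0.11579477,  1.38007693]), 'ft_torque': array([ 0.03548619,  0.02523225, -0.00300606]), 'finger_gap': 0.9996898257496972}
```

View pics/top0.png

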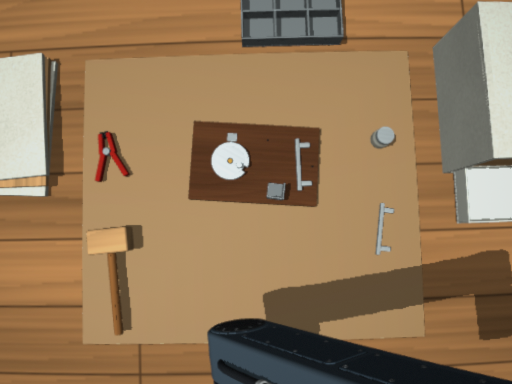

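View pics/scene0.png

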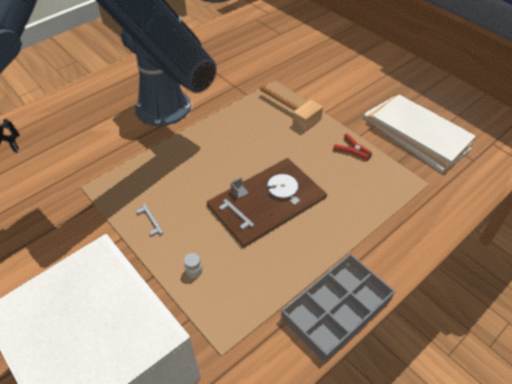

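View pics/wrist0.png

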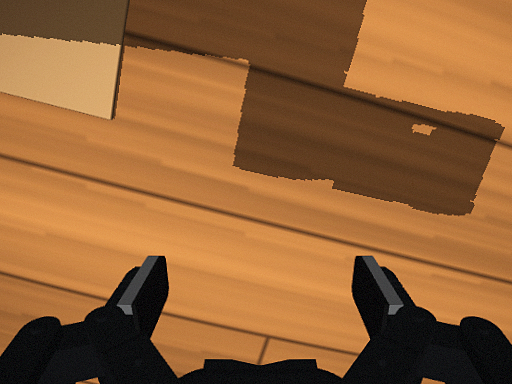

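```bash
python3 - <<'E'
from h import *
s=load('top0.png'); c=s['image'][110:215,180:330]
cv2.imwrite('pics/c0.png',cv2.cvtColor(cv2.resize(c,None,fx=5,fy=5,interpolation=cv2.INTER_CUBIC),cv2.COLOR_RGB2BGR))
P=cloud(s)
for uv in [(230,161),(230,150),(222,161),(243,167),(239,164),(232,137),(210,190),(150,190),(260,150),(276,190),(298,165),(305,146)]:
    print(uv,P[uv[1],uv[0]].round(4))
s=load('scene0.png'); c=s['image'][140:260,190:350]
cv2.imwrite('pics/c1.png',cv2.cvtColor(cv2.resize(c,None,fx=5,fy=5,interpolation=cv2.INTER_CUBIC),cv2.COLOR_RGB2BGR))
E
```

```text
(230, 161) [0.6071 0.0455 0.0423]
(230, 150) [0.6348 0.0449 0.0414]
(222, 161) [0.6081 0.0654 0.0396]
(243, 167) [0.5923 0.014  0.0359]
(239, 164) [0.5974 0.0232 0.0527]
(232, 137) [0.6699 0.0398 0.0293]
(210, 190) [0.5386 0.0979 0.0236]
(150, 190) [0.5441 0.2523 0.0087]
(260, 150) [ 0.6358 -0.0295  0.0243]
(276, 190) [ 0.5336 -0.066   0.0292]
(298, 165) [ 0.5938 -0.1222  0.034 ]
(305, 146) [ 0.6416 -0.1418  0.0312]
```

View pics/c0.png

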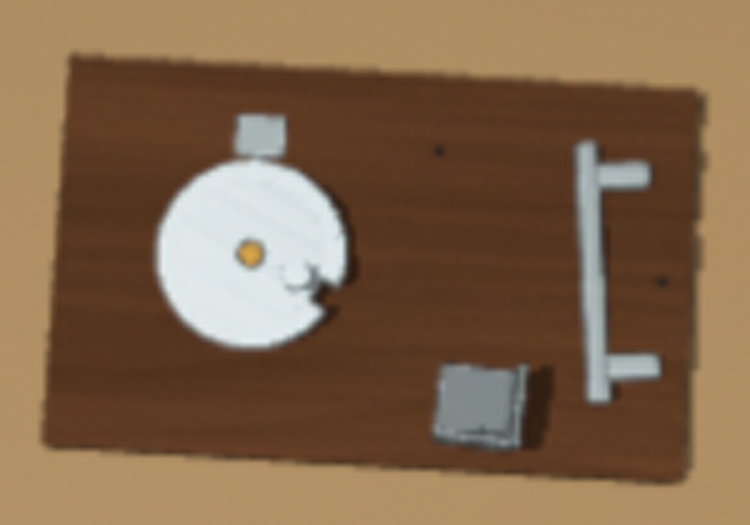

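View pics/c1.png

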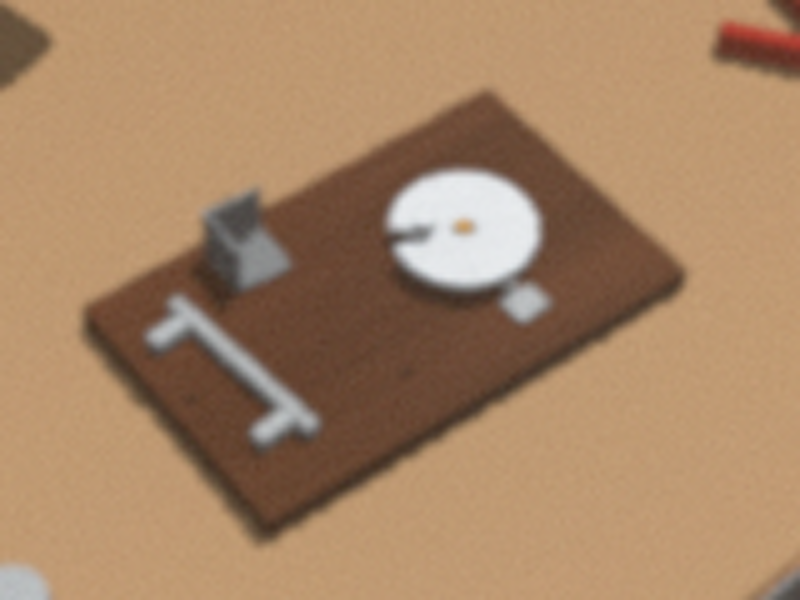

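```bash
cat >> h.py <<'E'
def crop2px(xy,x0,y0,k): return (np.array(xy,float)+.5)/k-.5+np.array([x0,y0])
E
python3 - <<'E'
from h import *
s=load('top0.png');P=cloud(s)
def med(u0,u1,v0,v1): return np.median(P[v0:v1,u0:u1].reshape(-1,3)[:,2])
print('mdf',med(100,180,60,110),'panel',med(195,215,185,198),med(245,285,135,170),'rose',med(222,228,150,170), 'wood', med(150,230,355,375))
f=lambda xy:crop2px(xy,180,110,5)
zt=.0245
C=pt(s,f([(70,57),(703,92),(687,480),(43,446)]),zt)[:,:2]
M=np.array([(.1,.1),(.1,-.22),(-.1,-.22),(-.1,.1)])
A=M-M.mean(0);B=C-C.mean(0)
U,S,V=np.linalg.svd(A.T@B);R=(U@V).T
t=C.mean(0)-R@M.mean(0)
print('panel origin',t,'yaw deg',np.degrees(np.arctan2(R[1,0],R[0,0])),'res',(C-(M@R.T+t))*1000, S.sum()/(A**2).sum())
print('spindle',pt(s,f([(250,253)]),zt+.018), 'foot',pt(s,f([(260,134)]),zt+.004),'stub',pt(s,f([(298,274)]),zt+.031),'notch', pt(s,f([(325,295)]),zt+.017))
# rose centre from ellipse of rim: extents in the crop
print('rim', pt(s,f([(156,253),(250,349),(250,160)]),zt+.017))
E
```

```text
mdf 0.00593615920469774 panel 0.02363125765345122 0.023820092333323894 rose 0.040849699817919964 wood 0.0008886437858525831
panel origin [0.60836994 0.04468377] yaw deg -4.718905908524514 res [[-0.97679837  0.45090115]
 [-1.91989355 -0.20896461]
 [ 1.87762524 -0.28171315]
 [ 1.01906669  0.03977661]] 0.9970241719400249
spindle [[0.60911378 0.04641845 0.0425    ]] foot [[0.67167366 0.04082249 0.0285    ]] stub [[0.59602075 0.02266836 0.0555    ]] notch [[0.58736692 0.01005348 0.0415    ]]
rim [[0.61061221 0.09286145 0.0415    ]
 [0.56167997 0.04750649 0.0415    ]
 [0.65583768 0.04546968 0.0415    ]]
```

The top and scene views put the spindle at about (0.609, 0.046) and the panel yaw at −4.7°. The stub is at about −119.5°, 27 mm from the axis where 26 is given. The panel top is about 24 mm up and the rose top about 41 mm, so the rose needs about +115° of turn. I'll move above the stub with the fingers shut.

```bash
python3 -m creep '{"claw":[0,0,0,0,0,0,0,0,0,0,0,0],"dp":[[56,-51.3,0],[56,-51.3,0],[56,-51.3,0],[56,-51.3,0],[56,-51.3,0],[56,-51.3,0],[56,-51.3,0],[56,-51.3,0],[56,-51.3,0],[56,-51.3,0],[56,-51.3,0],[56,-51.3,0]],"roll":[0.13,0.26,0.39,0.52,0.65,0.78,0.78,0.78,0.78,0.78,0.78,0.78]}' 20
```

```text
t: 1.35
tcp_pos: [0.485, -0.095, 0.2243]
tool_rot: [0.967, -0.255, 0.0, 0.0]
force: [1.7, -1.2, 0.0]
finger_gap: 0.002
```

```bash
python3 -m creep '{"claw":[0,0,0,0,0,0,0],"dp":[[0.8,-15.8,3],[0.8,-15.8,6],[0.8,-15.8,7],[0.8,-15.8,7],[0.8,-15.8,7],[0.8,-15.8,7],[0.8,-15.8,7]],"roll":[0,0,0,0,0,0,0]}'
python3 - <<'E'
from h import *
s=snap('wrist','w1.png'); x=manip.sense(); print(x['tcp_pos'],x['tool_rot'],x['q'],x['force'])
cv2.imwrite('pics/w1b.png',cv2.cvtColor(cv2.resize(s['image'],None,fx=1.5,fy=1.5),cv2.COLOR_RGB2BGR))
E
```

```text
t: 2.05
tcp_pos: [0.5691, 0.0356, 0.1549]
tool_rot: [0.967, -0.256, 0.0, 0.0]
force: [0.4, -0.3, 0.4]
finger_gap: -0.001
[0.56919181 0.03538471 0.15511803] [ 9.66689753e-01 -2.55950513e-01  5.01305468e-04  6.74564793e-05] [-1.33660659e-01  5.43791653e-01  1.63955446e+00 -3.16805320e-04
  9.57268637e-01  1.95497969e+00] [0.63796494 0.39762067 0.51849273]
```

View pics/w1b.png

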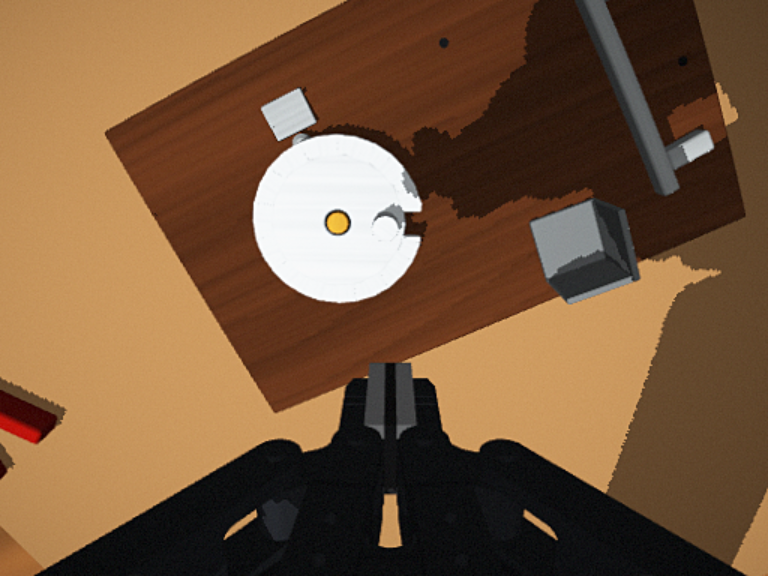

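```bash
python3 - <<'E'
from h import *
s=load('w1.png'); P=cloud(s)
f=lambda xy:crop2px(xy,0,0,1.5)
sp=pt(s,f([(338,222)]),.042)[0];st=pt(s,f([(386,227)]),.055)[0];no=pt(s,f([(413,224)]),.041)[0];pi=pt(s,f([(300,139)]),.033)[0];ft=pt(s,f([(289,114)]),.028)[0]
print(sp,st,no,pi,ft)
a=lambda p:(np.degrees(np.arctan2(*(p-sp)[1::-1])),np.hypot(*(p-sp)[:2]))
for p in (st,no,pi,ft): print(a(p))
C=pt(s,f([(107,132),(276,412),(745,215)]),.024); print(C, np.degrees(np.arctan2(*(C[0]-C[1])[1::-1])),np.linalg.norm(C[0]-C[1]))
for xy in [(300,250),(386,222),(250,350)]:
    u,v=f(xy).astype(int); print(P[v,u])
d=s['z_map']; 
for xy in [(378,375),(400,375),(355,390)]:
    u,v=f(xy).astype(int); print('finger',P[v,u])
print(pt(s,f([(365,363),(413,363),(346,378),(434,378)]),.155-.019), 'Z')
E
```

```text
[0.6098633  0.04432402 0.042     ] [0.59696405 0.02174147 0.055     ] [0.58869098 0.00973349 0.041     ] [0.65709024 0.04028262 0.033     ] [0.67128215 0.03926166 0.028     ]
(np.float64(-119.73520736693236), np.float64(0.02600696221029591))
(np.float64(-121.47015465794672), np.float64(0.04055578739458786))
(np.float64(-4.891115756052285), np.float64(0.047399539129828965))
(np.float64(-4.711871799061445), np.float64(0.06162712476675982))
[[ 0.71586898  0.13337503  0.024     ]
 [ 0.51968617  0.15036619  0.024     ]
 [ 0.49358449 -0.16436435  0.024     ]] -4.949967065714245 0.19691722288501903
[0.60748537 0.07141359 0.04068799]
[0.59977628 0.02028576 0.05455115]
[0.56603419 0.13945523 0.02396183]
finger [0.58035727 0.03340775 0.17278318]
finger [0.57706137 0.02749794 0.17288124]
finger [0.58000189 0.0414009  0.17432081]
[[0.56957581 0.04592745 0.136     ]
 [0.56052    0.0299911  0.136     ]
 [0.56761506 0.05562232 0.136     ]
 [0.55080912 0.02605027 0.136     ]] Z
```

```bash
python3 - <<'E'
from h import *
s=load('w1.png'); P=cloud(s)
x=np.array([.8702,-.4927]);y=np.array([-.4927,-.8702]);T=np.array([.5691,.0355])
for u in (251,267,238):
  for v in range(236,300,5):
    p=P[v,u]; print(u,v,s['z_map'][v,u].round(4),((p[:2]-T)@x*1000).round(1),((p[:2]-T)@y*1000).round(1),p[2].round(4))
for xx in (.011,-.011): 
  print(proj(s,[[*(T+x*xx),.155-.019],[*(T+x*xx),.155]]))
print(s['R']@np.array([0,0,-1]))
E
```

```text
251 236 0.3118 -57.6 -8.2 0.0226
251 241 0.3136 -63.0 -8.3 0.0226
251 246 0.1497 11.1 -3.8 0.1705
251 251 0.1465 10.5 -3.7 0.1741
251 256 0.1426 10.4 -3.6 0.1782
251 261 0.1384 10.5 -3.5 0.1827
251 266 0.1338 11.0 -3.4 0.1873
251 271 0.1303 10.9 -3.3 0.191
251 276 0.1274 10.7 -3.2 0.1942
251 281 0.1236 11.1 -3.1 0.1981
251 286 0.1231 9.5 -3.1 0.1991
251 291 0.1168 11.6 -2.9 0.2051
251 296 0.1125 12.6 -2.8 0.2094
267 236 0.3102 -56.9 7.0 0.0241
267 241 0.3318 -71.4 7.4 0.0063
267 246 0.1508 10.6 3.6 0.1696
267 251 0.147 10.3 3.5 0.1737
267 256 0.1422 10.6 3.4 0.1786
267 261 0.1386 10.4 3.3 0.1825
267 266 0.1337 11.0 3.2 0.1875
267 271 0.1317 10.1 3.1 0.1898
267 276 0.1272 10.8 3.1 0.1944
267 281 0.1241 10.7 3.0 0.1977
267 286 0.1233 9.4 3.0 0.199
267 291 0.1173 11.3 2.8 0.2047
267 296 0.1133 12.0 2.8 0.2086
238 236 0.3112 -57.3 -20.6 0.0232
238 241 0.3117 -62.0 -20.6 0.0243
238 246 0.3139 -67.6 -20.8 0.0239
238 251 0.3157 -73.1 -20.9 0.0238
238 256 0.1498 6.7 -9.7 0.1719
238 261 0.1465 6.3 -9.5 0.1755
238 266 0.1422 6.5 -9.3 0.18
238 271 0.1389 6.2 -9.0 0.1836
238 276 0.1337 7.1 -8.7 0.1888
238 281 0.1314 6.5 -8.5 0.1914
238 286 0.1188 12.1 -7.7 0.2028
238 291 0.1122 14.4 -7.3 0.209
238 296 0.1127 12.4 -7.3 0.2092
[[259.36040061 216.52953309]
 [259.31178164 231.44098366]]
[[259.43880041 251.50806359]
 [259.40072681 269.35903506]]
[ 4.14934735e-05 -3.22361479e-01  9.46616646e-01]
```

```bash
python3 - <<'E'
from h import *
x=manip.sense(); print(x['tcp_pos'],x['q'])
s=snap('scene','s1.png')
c=s['image'][60:260,150:400]
cv2.imwrite('pics/s1c.png',cv2.cvtColor(cv2.resize(c,None,fx=3,fy=3,interpolation=cv2.INTER_CUBIC),cv2.COLOR_RGB2BGR))
s=snap('wrist','w2.png')
T=x['tcp_pos'];
s=load('s1.png');print((proj(s,[T,T-[0,0,.019],T+[0,0,.016]])-[150,60])*3)
s=load('w2.png'); C=-s['R'].T@s['t']; print(C-T)
E
```

```text
[0.56919181 0.03538471 0.15511803] [-1.33660659e-01  5.43791653e-01  1.63955446e+00 -3.16805320e-04
  9.57268637e-01  1.95497969e+00]
[[365.09257266 278.790513  ]
 [364.76467754 292.35038815]
 [365.37308015 267.16652421]]
[ 0.07191633 -0.04143034  0.14948839]
```

View pics/s1c.png

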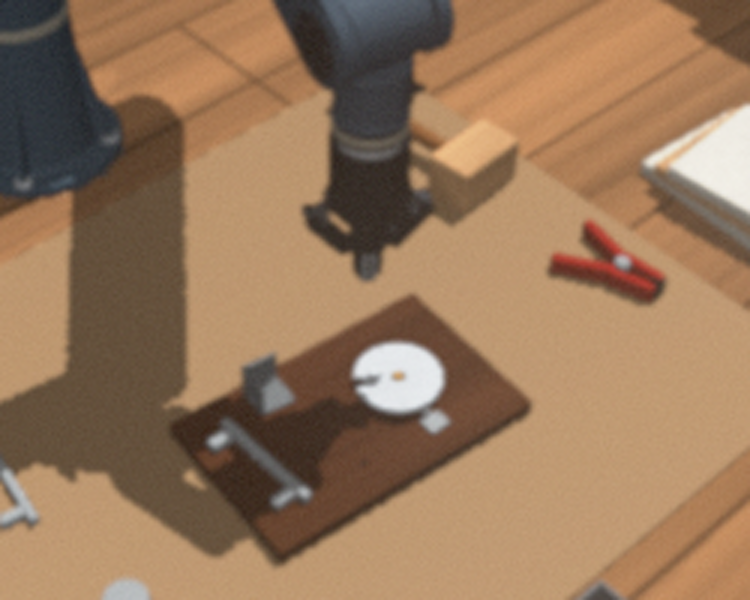

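The wrist view shows the spindle at (338,222), the stub at (386,227), the pin at (300,139) and the shut tips at (389,363), all at 1.5x scale. The geometry agrees with the top view. The tips, though, look about 13 mm above the TCP instead of 19 mm below it. I'll lower in stages and check that.

```bash
python3 -m creep '{"claw":[0,0,0,0],"dp":[[0.1,0,4],[0.1,0,8],[0.1,0,8],[0.1,0,8]],"roll":[0,0,0,0]}'
python3 - <<'E'
from h import *
x=manip.sense(); T=x['tcp_pos'];print(T,x['force'])
s=snap('scene','s3.png')
c=s['image'][60:260,150:400]
cv2.imwrite('pics/s3c.png',cv2.cvtColor(cv2.resize(c,None,fx=3,fy=3,interpolation=cv2.INTER_CUBIC),cv2.COLOR_RGB2BGR))
s=snap('wrist','w3.png'); P=cloud(s)
cv2.imwrite('pics/w3b.png',cv2.cvtColor(cv2.resize(s['image'],None,fx=1.5,fy=1.5),cv2.COLOR_RGB2BGR))
for v in range(238,262,2): print(v,P[v,251].round(4))
E
```

```text
t: 2.6
tcp_pos: [0.5699, 0.0354, 0.0746]
tool_rot: [0.967, -0.256, -0.0, 0.0]
force: [0.1, -0.0, 0.1]
finger_gap: -0.004
[0.56994094 0.03544948 0.07463882] [ 0.06916008 -0.00534761  0.12157871]
238 [0.5644 0.0453 0.0401]
240 [0.5559 0.0507 0.0231]
242 [0.5827 0.0333 0.0874]
244 [0.5823 0.0335 0.0885]
246 [0.5828 0.033  0.0918]
248 [0.5826 0.0331 0.0932]
250 [0.5821 0.0334 0.0941]
252 [0.5825 0.0331 0.0968]
254 [0.5827 0.0329 0.0991]
256 [0.5826 0.0329 0.1005]
258 [0.5817 0.0334 0.1004]
260 [0.5821 0.0331 0.1031]
```

View pics/w3b.png

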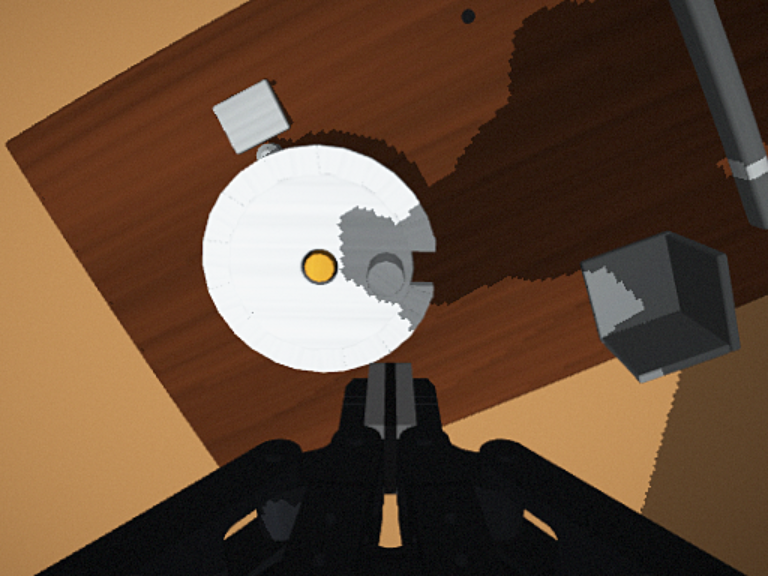

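View pics/s3c.png

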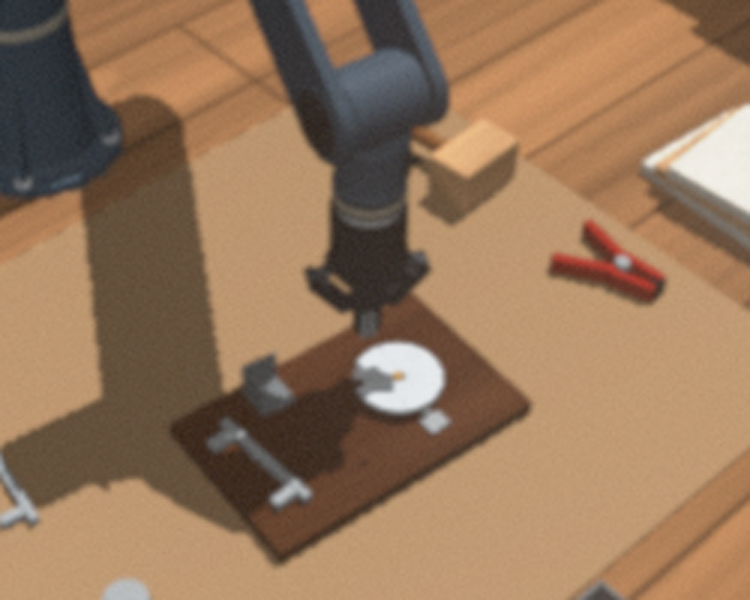

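```bash
python3 - <<'E'
from h import *
s=load('s3.png'); T=np.array([.5699,.0354,0]); x=np.array([.8702,-.4927,0]);y=np.array([-.4927,-.8702,0])
for z in (.0556,.0746,.087): print(z,[((proj(s,[T+a*x*.011+b*y*.008+[0,0,z]])[0]-[150,60]+.5)*3-.5).round(0).tolist() for a in(1,-1) for b in (1,-1)])
P=cloud(s)
for v in range(160,178): print(v,[P[v,u].round(3).tolist() for u in (271,273)])
E
```

```text
0.0556 [[360.0, 357.0], [375.0, 355.0], [355.0, 342.0], [370.0, 340.0]]
0.0746 [[360.0, 345.0], [375.0, 342.0], [355.0, 329.0], [370.0, 327.0]]
0.087 [[360.0, 336.0], [375.0, 334.0], [355.0, 321.0], [371.0, 319.0]]
160 [[0.58, 0.023, 0.141], [0.579, 0.033, 0.134]]
161 [[0.577, 0.026, 0.133], [0.581, 0.031, 0.133]]
162 [[0.576, 0.027, 0.128], [0.582, 0.03, 0.13]]
163 [[0.577, 0.026, 0.124], [0.582, 0.029, 0.127]]
164 [[0.58, 0.024, 0.124], [0.58, 0.032, 0.118]]
165 [[0.575, 0.029, 0.112], [0.582, 0.03, 0.117]]
166 [[0.578, 0.025, 0.113], [0.58, 0.032, 0.11]]
167 [[0.58, 0.024, 0.111], [0.579, 0.033, 0.104]]
168 [[0.579, 0.025, 0.105], [0.58, 0.032, 0.101]]
169 [[0.578, 0.026, 0.099], [0.583, 0.029, 0.101]]
170 [[0.577, 0.027, 0.094], [0.578, 0.034, 0.09]]
171 [[0.581, 0.023, 0.096], [0.583, 0.03, 0.092]]
172 [[0.58, 0.024, 0.089], [0.58, 0.032, 0.084]]
173 [[0.54, 0.062, 0.026], [0.54, 0.071, 0.019]]
174 [[0.542, 0.06, 0.023], [0.545, 0.066, 0.022]]
175 [[0.548, 0.055, 0.027], [0.547, 0.064, 0.021]]
176 [[0.549, 0.054, 0.024], [0.564, 0.048, 0.041]]
177 [[0.551, 0.052, 0.023], [0.564, 0.048, 0.036]]
```

Both cameras put the tip about 12.5 mm above the reported TCP, so I'll work to that. I'm lowering until the tip is at about 47 mm, beside the stub.

```bash
python3 -m creep '{"claw":[0,0,0,0,0,0],"dp":[[0,0,1],[0,0,2],[0,0,3],[0,0,4],[0,0,4],[0,0,4]],"roll":[0,0,0,0,0,0]}'
python3 - <<'E'
from h import *
x=manip.sense(); T=x['tcp_pos'];print(T,x['force'])
s=snap('wrist','w4.png'); P=cloud(s)
cv2.imwrite('pics/w4b.png',cv2.cvtColor(cv2.resize(s['image'],None,fx=1.5,fy=1.5),cv2.COLOR_RGB2BGR))
for v in range(236,256,2): print(v,P[v,251].round(4),P[v,259].round(4))
E
```

```text
t: 3.3
tcp_pos: [0.5697, 0.0361, 0.0337]
tool_rot: [0.967, -0.255, -0.001, 0.0]
force: [0.3, -0.6, -0.5]
finger_gap: -0.001
[0.56973555 0.03612779 0.03371726] [ 0.31194879 -0.633703   -0.51663286]
236 [0.5815 0.034  0.0393] [0.5795 0.0306 0.0392]
238 [0.5803 0.0347 0.0386] [0.5782 0.0314 0.0383]
240 [0.5794 0.0352 0.0387] [0.5776 0.0318 0.0389]
242 [0.5811 0.034  0.0448] [0.5791 0.0309 0.0445]
244 [0.5816 0.0337 0.0479] [0.5788 0.031  0.0458]
246 [0.5807 0.0342 0.0478] [0.5796 0.0306 0.0494]
248 [0.5809 0.034  0.0502] [0.579  0.0309 0.0502]
250 [0.5812 0.0338 0.0528] [0.5794 0.0307 0.0527]
252 [0.5812 0.0337 0.0547] [0.5789 0.0309 0.0536]
254 [0.5808 0.034  0.0556] [0.5792 0.0308 0.0559]
```

View pics/w4b.png

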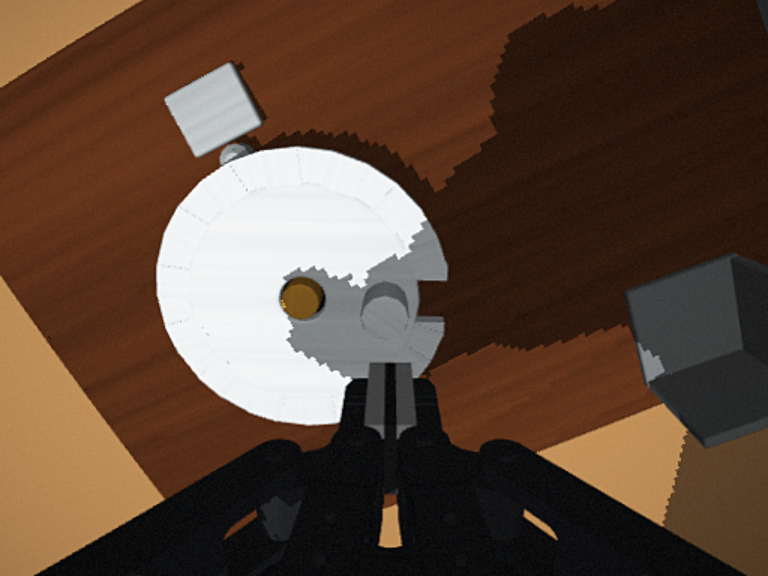

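```bash
cat > plan.py <<'E'
from h import *
from scipy.spatial.transform import Rotation as Ro
S=np.array([.6097,.0448])
def plan(seq,rad=.026,dz=0):
    """seq of (phi_deg, tangential offset m, yaw offset)"""
    x=manip.sense(); T=x['tcp_pos']; M=Ro.from_quat(x['tool_rot']).as_matrix(); y0=np.degrees(np.arctan2(M[1,0],M[0,0]))
    print('yaw',y0,T)
    for ph,b in seq:
        c,s_=np.cos(np.radians(ph)),np.sin(np.radians(ph))
        p=S+np.array([rad*c-b*s_,rad*s_+b*c])
        d=M.T@np.array([*(p-T[:2]),0])
        r=-np.radians((ph+90-y0+180)%360-180)
        print(ph,b,(d[:2]*100).round(2),round(r,3))
E
python3 - <<'E'
from plan import *
plan([(-119.7,-.025),(-119.7,-.0195)]+[(p,-.018) for p in range(-117,-60,5)])
E
```

```text
yaw -29.572205020748967 [0.57001849 0.0361097  0.03403983]
-119.7 -0.025 [ 0.52 -0.12] 0.002
-119.7 -0.0195 [ 1.07 -0.12] 0.002
-117 -0.018 [ 1.34 -0.04] -0.045
-112 -0.018 [1.58 0.1 ] -0.132
-107 -0.018 [1.83 0.22] -0.219
-102 -0.018 [2.09 0.31] -0.307
-97 -0.018 [2.36 0.38] -0.394
-92 -0.018 [2.63 0.42] -0.481
-87 -0.018 [2.91 0.45] -0.568
-82 -0.018 [3.18 0.44] -0.656
-77 -0.018 [3.46 0.42] -0.743
-72 -0.018 [3.73 0.37] -0.83
-67 -0.018 [3.99 0.3 ] -0.918
-62 -0.018 [4.25 0.2 ] -1.005
```

```bash
python3 -m creep '{"claw":[0,0,0,0,0,0,0,0,0,0,0],"dp":[[0.5,-0.1,-0.1],[1.05,-0.1,-0.1],[1.35,-0.05,-0.1],[1.6,0.1,-0.1],[1.85,0.2,-0.1],[2.1,0.3,-0.1],[2.35,0.4,-0.1],[2.65,0.4,-0.1],[2.9,0.45,-0.1],[3.2,0.45,-0.1],[3.2,0.45,-0.1]],"roll":[0,0,-0.04,-0.13,-0.22,-0.31,-0.39,-0.48,-0.57,-0.66,-0.66]}'
python3 - <<'E'
from plan import *
s=snap('wrist','w5.png')
cv2.imwrite('pics/w5b.png',cv2.cvtColor(cv2.resize(s['image'],None,fx=1.5,fy=1.5),cv2.COLOR_RGB2BGR))
print(manip.sense()['force'])
plan([(p,-.018) for p in range(-77,-3,6)])
E
```

```text
t: 4.45
tcp_pos: [0.5966, 0.0159, 0.0356]
tool_rot: [0.997, 0.072, 0.001, 0.0]
force: [0.4, 0.4, -0.5]
finger_gap: 0.002
[ 0.40231211 -0.21951956 -0.14385371]
yaw 8.118739269396663 [0.59641912 0.01600226 0.03554946]
-77 -0.018 [0.15 0.08] -0.085
-71 -0.018 [0.44 0.23] -0.19
-65 -0.018 [0.75 0.35] -0.295
-59 -0.018 [1.07 0.43] -0.399
-53 -0.018 [1.4  0.48] -0.504
-47 -0.018 [1.73 0.5 ] -0.609
-41 -0.018 [2.06 0.48] -0.714
-35 -0.018 [2.39 0.43] -0.818
-29 -0.018 [2.71 0.34] -0.923
-23 -0.018 [3.02 0.22] -1.028
-17 -0.018 [3.31 0.07] -1.132
-11 -0.018 [ 3.59 -0.11] -1.237
-5 -0.018 [ 3.85 -0.32] -1.342
```

View pics/w5b.png

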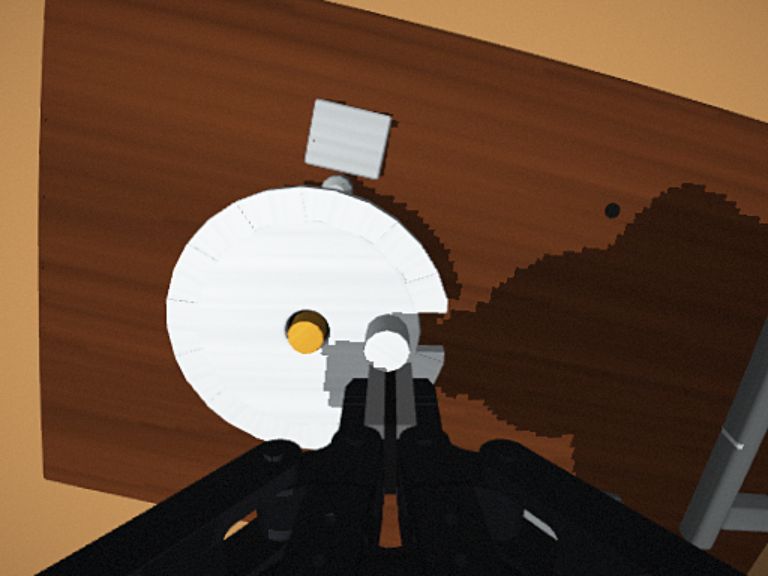

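The rose is turning: the stub at (387,350) sits squarely against the tip and the notch is at (432,330). I'll carry on and stop about 12° short.

```bash
python3 -m creep '{"claw":[0,0,0,0,0,0,0,0,0,0,0,0],"dp":[[0.15,0.1,0],[0.45,0.25,0],[0.75,0.35,0],[1.05,0.45,0],[1.4,0.5,0],[1.75,0.5,0],[2.05,0.5,0],[2.4,0.45,0],[2.7,0.35,0],[3.0,0.2,0],[3.3,0.05,0],[3.3,0.05,0]],"roll":[-0.085,-0.19,-0.295,-0.4,-0.505,-0.61,-0.715,-0.82,-0.925,-1.03,-1.13,-1.13]}'
python3 - <<'E'
from plan import *
s=snap('wrist','w6.png')
cv2.imwrite('pics/w6b.png',cv2.cvtColor(cv2.resize(s['image'],None,fx=1.5,fy=1.5),cv2.COLOR_RGB2BGR))
print(manip.sense()['force'])
plan([(p,-.018) for p in (-17,-14,-11,-9,-7,-5)])
E
```

```text
t: 5.7
tcp_pos: [0.6291, 0.0206, 0.0355]
tool_rot: [0.804, 0.594, 0.0, 0.0]
force: [-0.7, 0.7, -0.3]
finger_gap: -0.001
[-0.15081909  0.33882449 -0.69596547]
yaw 72.80478185631739 [0.62877603 0.02058    0.03543578]
-17 -0.018 [-0.04  0.07] -0.003
-14 -0.018 [0.1  0.16] -0.056
-11 -0.018 [0.24 0.24] -0.108
-9 -0.018 [0.34 0.29] -0.143
-7 -0.018 [0.44 0.34] -0.178
-5 -0.018 [0.54 0.38] -0.213
```

View pics/w6b.png

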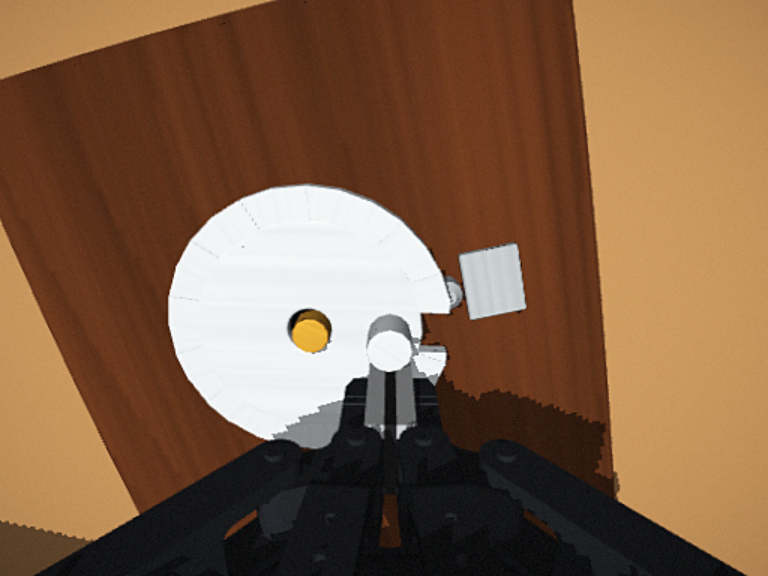

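```bash
cat >> plan.py <<'E'
def ang(s,spx,stub=None,notch=[],pin=None,foot=None,zr=.041,k=1.5):
    f=lambda xy:crop2px([xy],0,0,k)
    sp=pt(s,f(spx),zr+.001 if zr==.041 else .042)[0]
    print('sp',sp)
    def a(p,n): d=p-sp; print(n,p.round(4),'ang',np.degrees(np.arctan2(d[1],d[0])).round(2),'r',(np.hypot(*d[:2])*1000).round(1))
    if stub: a(pt(s,f(stub),zr+.014)[0],'stub')
    if notch: a(np.mean([pt(s,f(n),zr)[0] for n in notch],0),'notch')
    if pin: a(pt(s,f(pin),.033)[0],'pin')
    if foot: a(pt(s,f(foot),.028)[0],'foot')
E
python3 - <<'E'
from plan import *
s=load('w6.png')
ang(s,(311,330),(390,351),[(448,313),(446,346)],None,(493,281))
i=s['image'][150:290,180:370]; cv2.imwrite('pics/w6c.png',cv2.cvtColor(cv2.resize(i,None,fx=4,fy=4,interpolation=cv2.INTER_CUBIC),cv2.COLOR_RGB2BGR))
E
```

```text
sp [0.61097192 0.04715292 0.042     ]
stub [0.6346 0.0389 0.055 ] ang -19.27 r 25.0
notch [0.6521 0.0341 0.041 ] ang -17.56 r 43.2
foot [0.6715 0.0408 0.028 ] ang -5.97 r 60.8
```

View pics/w6c.png

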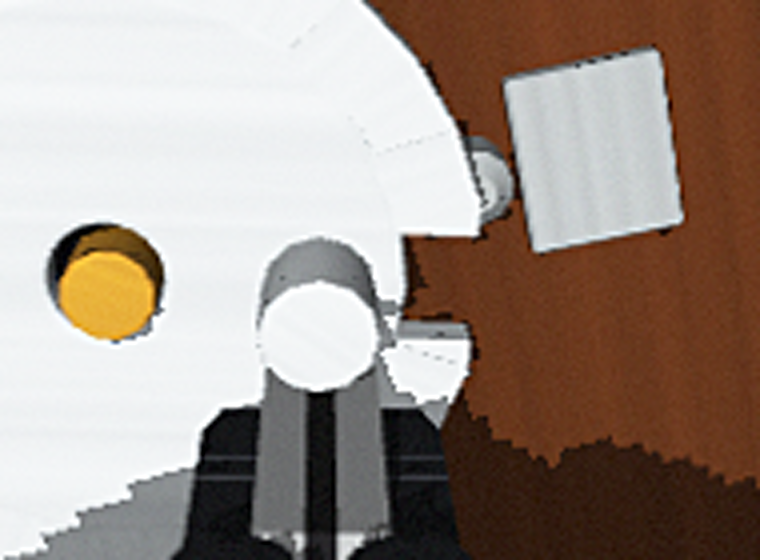

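```bash
python3 -m creep '{"claw":[0,0,0,0,0],"dp":[[0.1,0.15,0],[0.25,0.25,0],[0.35,0.3,0],[0.45,0.35,0],[0.45,0.35,0]],"roll":[-0.055,-0.11,-0.145,-0.18,-0.18]}'
python3 - <<'E'
from plan import *
s=snap('wrist','w7.png')
i=s['image'][150:290,180:370]; cv2.imwrite('pics/w7c.png',cv2.cvtColor(cv2.resize(i,None,fx=4,fy=4,interpolation=cv2.INTER_CUBIC),cv2.COLOR_RGB2BGR))
print(manip.sense()['force'])
E
```

```text
t: 6.25
tcp_pos: [0.633, 0.0237, 0.0353]
tool_rot: [0.748, 0.664, -0.0, -0.0]
force: [0.3, -1.1, -0.2]
finger_gap: -0.002
[-0.37117115 -0.3882478   0.38838019]
```

View pics/w7c.png

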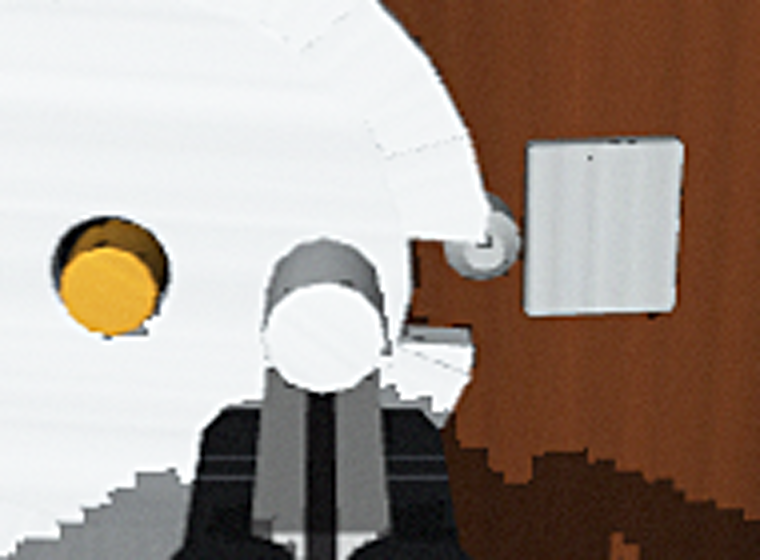

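```bash
cat >> plan.py <<'E'
def chk(s,up,lo,pin,bore,foot,x0=180,y0=150,k=4,zr=.041):
    f=lambda xy:crop2px([xy],x0,y0,k)
    n=np.mean([pt(s,f(u),zr)[0] for u in (up,lo)],0); w=np.linalg.norm(pt(s,f(up),zr)-pt(s,f(lo),zr))
    p=pt(s,f(pin),.033)[0]; b=pt(s,f(bore),zr)[0]; ft=pt(s,f(foot),.028)[0]
    print('notch',n,'w',w,'pin',p,'bore c',b,'foot',ft)
    for nm,q in (('notch',n),('pin',p),('foot',ft)):
        d=q-b; print(nm,np.degrees(np.arctan2(d[1],d[0])).round(2),np.hypot(*d[:2]).round(4))
E
python3 - <<'E'
from plan import *
s=load('w7.png')
chk(s,(470,241),(470,345),(485,245),(111,277),(604,227))
plan([(p,-.018) for p in (-7,-5,-3,-1,1,3)])
E
```

```text
notch [0.65263351 0.03958542 0.041     ] w 0.013636127670023044 pin [0.65559403 0.04228738 0.033     ] bore c [0.61028115 0.04684908 0.041     ] foot [0.67144676 0.04082509 0.028     ]
notch -9.73 0.043
pin -5.75 0.0455
foot -5.62 0.0615
yaw 83.14522805758912 [0.63293357 0.02372718 0.03534368]
-7 -0.018 [0.01 0.04] 0.003
-5 -0.018 [0.1 0.1] -0.032
-3 -0.018 [0.19 0.16] -0.067
-1 -0.018 [0.29 0.21] -0.102
1 -0.018 [0.39 0.26] -0.137
3 -0.018 [0.49 0.31] -0.172
```

```bash
python3 -m creep '{"claw":[0,0,0,0],"dp":[[0.1,0.1,0],[0.2,0.15,0],[0.2,0.15,0],[0.2,0.15,0]],"roll":[-0.035,-0.07,-0.07,-0.07]}'
python3 - <<'E'
from plan import *
s=snap('wrist','w8.png')
i=s['image'][150:290,180:370]; cv2.imwrite('pics/w8c.png',cv2.cvtColor(cv2.resize(i,None,fx=4,fy=4,interpolation=cv2.INTER_CUBIC),cv2.COLOR_RGB2BGR))
print(manip.sense()['force'])
E
```

```text
t: 6.7
tcp_pos: [0.6348, 0.0256, 0.0353]
tool_rot: [0.724, 0.69, -0.0, -0.0]
force: [-0.8, -0.5, -0.3]
finger_gap: -0.004
[-0.99087592 -0.4284595  -0.09497394]
```

View pics/w8c.png

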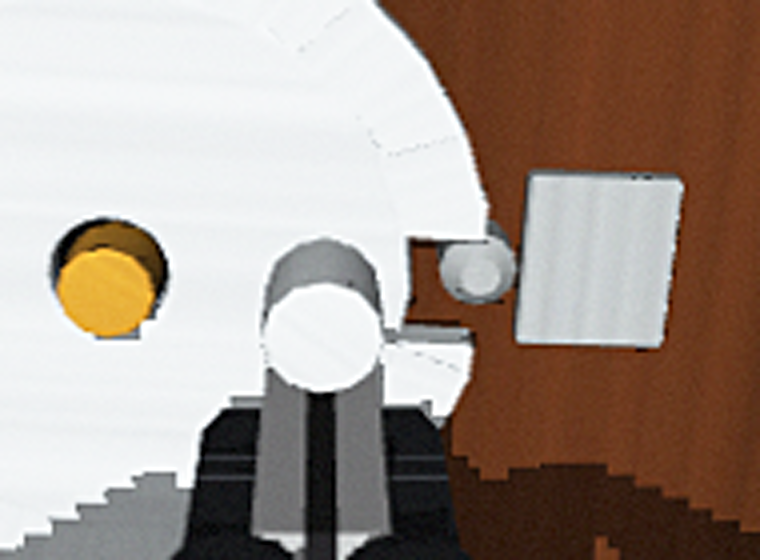

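```bash
python3 - <<'E'
from plan import *
s=load('w8.png')
chk(s,(472,241),(472,344),(480,275),(109,277),(598,261))
p=proj(s,[[.6560,.0420,.033]]);
plan([(p,-.018) for p in (-3,-2,-1,0)])
E
```

```text
notch [0.65350505 0.04287865 0.041     ] w 0.013500083952954727 pin [0.65537013 0.04168305 0.033     ] bore c [0.61027012 0.04709638 0.041     ] foot [0.67127178 0.04067928 0.028     ]
notch -5.57 0.0434
pin -6.84 0.0454
foot -6.01 0.0613
yaw 87.21631277304098 [0.6347587  0.02560485 0.03532733]
-3 -0.018 [-0.01 -0.  ] 0.004
-2 -0.018 [0.03 0.03] -0.014
-1 -0.018 [0.08 0.06] -0.031
0 -0.018 [0.12 0.09] -0.049
```

```bash
python3 -m creep '{"claw":[0,0,0,0,0,0],"dp":[[-0.5,-0.1,0],[-1.2,-0.1,0],[-1.2,-0.1,-1],[-1.2,0,-4],[-1.2,0,-4],[-1.2,0,-4]],"roll":[0,0,0,0,0,0]}'
python3 - <<'E'
from plan import *
s=snap('wrist','w9.png')
i=s['image'][100:290,150:400]; cv2.imwrite('pics/w9c.png',cv2.cvtColor(cv2.resize(i,None,fx=3,fy=3,interpolation=cv2.INTER_CUBIC),cv2.COLOR_RGB2BGR))
x=manip.sense();print(x['force'],x['tcp_pos'],x['tool_rot'],x['q'])
E
```

```text
t: 7.35
tcp_pos: [0.6351, 0.0134, 0.0767]
tool_rot: [0.724, 0.69, 0.001, 0.001]
force: [-0.5, 0.3, -0.2]
finger_gap: 0.002
[-0.45552608  0.38901214 -0.23757756] [0.63420408 0.01360713 0.07571075] [7.23619181e-01 6.90199426e-01 1.31013233e-04 1.26537150e-04] [-1.54461751e-01  7.26536687e-01  1.52120808e+00  6.90293324e-05
  8.93487594e-01 -1.07237930e-01]
```

View pics/w9c.png

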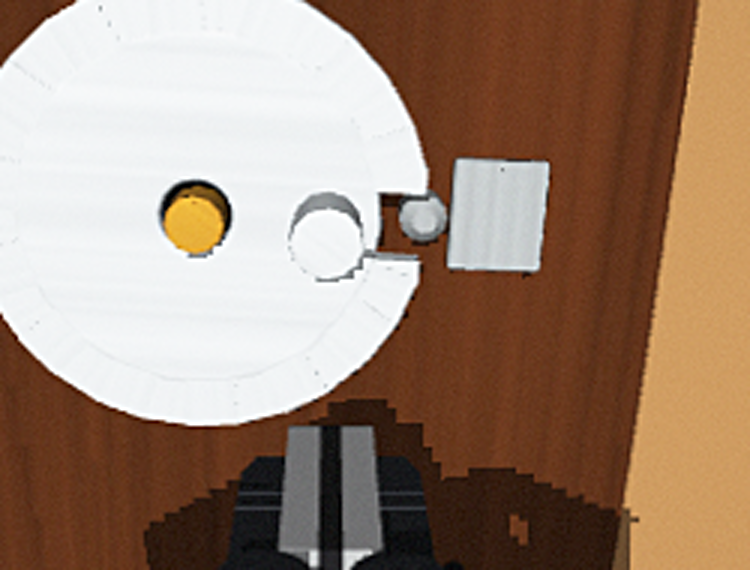

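```bash
python3 - <<'E'
from plan import *
s=load('w9.png')
chk(s,(418,195),(418,261),(424,219),(196,214),(500,214),150,100,3)
f=lambda xy:crop2px(xy,150,100,3)
st=pt(s,f([(326,244)]),.055)[0]; print('stub',st)
# stub bottom of image check: expected rose from stub angle
b=pt(s,f([(196,214)]),.041)[0]; d=st-b; print(np.degrees(np.arctan2(d[1],d[0])),np.hypot(*d[:2]))
T=np.array([.6348,.0136]);y0=np.radians(87.26);x=np.array([np.cos(y0),np.sin(y0)]);y=np.array([x[1],-x[0]])
print('stub in tool', (st[:2]-T)@x,(st[:2]-T)@y)
# predicted pin outline
ft=pt(s,f([(454,160),(549,162),(541,271),(448,268)]),.028);print(ft, ft.mean(0))
E
```

```text
notch [0.65347909 0.0422759  0.041     ] w 0.013433474355895782 pin [0.65539103 0.04185875 0.033     ] bore c [0.61035281 0.04726537 0.041     ] foot [0.67172811 0.04078186 0.028     ]
notch -6.6 0.0434
pin -6.85 0.0454
foot -6.03 0.0617
stub [0.63557013 0.04421592 0.055     ]
-6.895113454630508 0.025401031263931027
stub in tool 0.030617735401126573 -0.000694306848998766
[[0.66220099 0.05269436 0.028     ]
 [0.68176053 0.05139208 0.028     ]
 [0.68059508 0.02778909 0.028     ]
 [0.66075061 0.02941554 0.028     ]] [0.6713268  0.04032276 0.028     ]
```

The notch is at −6.6° and the pin at −6.85°, both from the same view, and the notch width reads 13.4 mm where 14 is given. The rose is aligned, so I'll go over the stub top.

```bash
python3 -m creep '{"claw":[0,0,0,0,0,0,0],"dp":[[1.5,0,0],[3.05,0,0],[3.05,0,1],[3.05,0,2],[3.05,0,2.7],[3.05,0,2.7],[3.05,0,2.7]],"roll":[0,0,0,0,0,0,0]}'
python3 - <<'E'
from plan import *
s=snap('wrist','w10.png')
i=s['image'][100:290,150:400]; cv2.imwrite('pics/w10c.png',cv2.cvtColor(cv2.resize(i,None,fx=3,fy=3,interpolation=cv2.INTER_CUBIC),cv2.COLOR_RGB2BGR))
x=manip.sense();print(x['force'],x['tcp_pos'])
E
```

```text
t: 8.1
tcp_pos: [0.6354, 0.0438, 0.0477]
tool_rot: [0.724, 0.69, -0.0, -0.0]
force: [-0.0, -0.3, 0.4]
finger_gap: -0.002
[-0.58919206  0.25912875 -0.35307167] [0.6357317  0.04374802 0.04808619]
```

View pics/w10c.png

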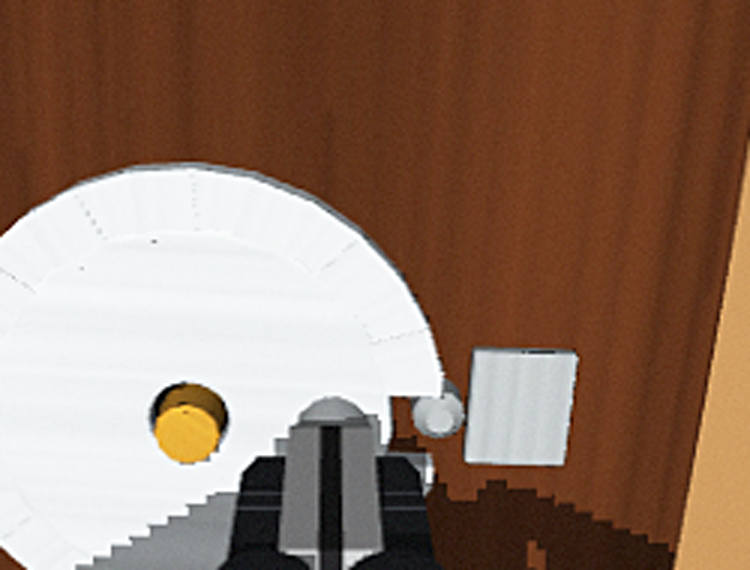

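```bash
python3 -m creep '{"claw":[0,0,0,0,0],"dp":[[0,0,0.2],[0,0,0.35],[0,0,0.45],[0,0,0.5],[0,0,0.5]],"roll":[0,0,0,0,0]}'
```

```text
t: 8.65
tcp_pos: [0.6361, 0.0439, 0.0439]
tool_rot: [0.724, 0.69, 0.0, 0.0]
force: [-0.7, -0.7, 4.4]
finger_gap: -0.004
```

```bash
python3 -m creep '{"claw":[0,0,0,0],"dp":[[0,0,0.05],[0,0,0.1],[0,0,0.15],[0,0,0.15]],"roll":[0,0,0,0]}'
```

```text
t: 9.05
tcp_pos: [0.6361, 0.0439, 0.0418]
tool_rot: [0.724, 0.69, 0.0, 0.0]
force: [-0.1, -2.2, 4.2]
finger_gap: -0.002
```

```bash
python3 -m creep '{"claw":[0,0,0,0],"dp":[[0,0,0.05],[0,0,0.1],[0,0,0.15],[0,0,0.15]],"roll":[0,0,0,0]}'
python3 - <<'E'
from plan import *
s=snap('wrist','w11.png')
i=s['image'][100:290,150:400]; cv2.imwrite('pics/w11c.png',cv2.cvtColor(cv2.resize(i,None,fx=3,fy=3,interpolation=cv2.INTER_CUBIC),cv2.COLOR_RGB2BGR))
P=cloud(s); x=manip.sense();print(x['force'],x['tcp_pos'])
for uv in [(165,190),(180,165),(215,160),(250,180),(283,218),(280,205),(165,215)]: print(uv,P[uv[1],uv[0]].round(4))
E
```

```text
t: 9.45
tcp_pos: [0.6362, 0.0439, 0.041]
tool_rot: [0.724, 0.69, 0.0, 0.0]
force: [-0.4, -1.3, 7.5]
finger_gap: 0.003
[-0.33967703 -2.62821663  8.70147771] [0.63610548 0.04392693 0.04093627]
(165, 190) [0.5896 0.0769 0.0344]
(180, 165) [0.5984 0.089  0.0327]
(215, 160) [0.616  0.0906 0.0326]
(250, 180) [0.6326 0.0795 0.0324]
(283, 218) [0.6486 0.0585 0.0338]
(280, 205) [0.6473 0.0657 0.0335]
(165, 215) [0.5878 0.0634 0.0346]
```

View pics/w11c.png

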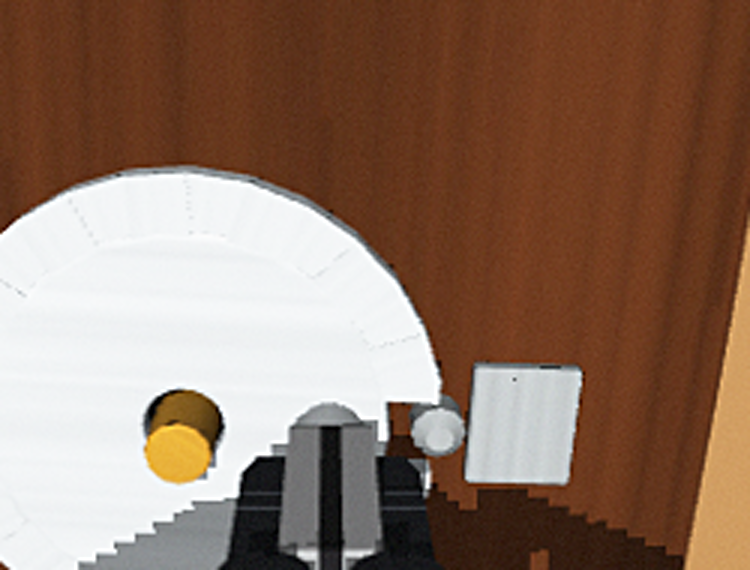

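```bash
cat >> plan.py <<'E'
def plane(s,z0,c=(.6103,.0468),zm=.004):
    P=cloud(s); r=np.hypot(P[...,0]-c[0],P[...,1]-c[1]); m=(r>.012)&(r<.042)&(np.abs(P[...,2]-z0)<zm)&(s['z_map']>0)
    q=P[m]; A=np.c_[q[:,:2]-c,np.ones(len(q))]
    k=np.linalg.lstsq(A,q[:,2],rcond=None)[0]; print(len(q),'z',k[2].round(4),'slope mm across 92:',(k[:2]*92).round(2))
    m=(np.abs(P[...,2]-.024)<.003)&(r>.055)&(r<.12)&(P[...,0]<.655); q=P[m];A=np.c_[q[:,:2]-c,np.ones(len(q))]
    k=np.linalg.lstsq(A,q[:,2],rcond=None)[0]; print('  panel',len(q),k[2].round(4),(k[:2]*92).round(2))
E
python3 - <<'E'
from plan import *
for n,z in (('w1',.041),('w4',.041),('w9',.041),('w10',.041),('w10',.034),('w11',.041),('w11',.034)): print(n);plane(load(n+'.png'),z)
E
```

```text
w1
7159 z 0.0405 slope mm across 92: [-0.   -0.08]
  panel 24707 0.0237 [ 0.03 -0.  ]
w4
19541 z 0.0386 slope mm across 92: [-0.25 -0.17]
  panel 51866 0.0237 [-0.01 -0.02]
w9
13036 z 0.0386 slope mm across 92: [ 0.03 -0.01]
  panel 39711 0.0237 [ 0.02 -0.01]
w10
11738 z 0.0381 slope mm across 92: [ 0.35 -0.28]
  panel 40287 0.0237 [ 0.04 -0.01]
w10
6518 z 0.0374 slope mm across 92: [-0.3   0.02]
  panel 40287 0.0237 [ 0.04 -0.01]
w11
80 z 0.0344 slope mm across 92: [ 6.73 99.34]
  panel 42866 0.0237 [ 0.03 -0.01]
w11
12598 z 0.0336 slope mm across 92: [-0.34 -0.36]
  panel 42866 0.0237 [ 0.03 -0.01]
```

The rose top has dropped to 33.6 mm, from 40.5 mm at the start, so it looks home and level. The plane fits also show it was already about 2 mm low by view w4, so my first lowering probably touched the rose. I'll press a little harder to confirm the stop, then come away upward.

```bash
python3 -m creep '{"claw":[0,0,0],"dp":[[0,0,0.05],[0,0,0.1],[0,0,0.1]],"roll":[0,0,0]}'
python3 - <<'E'
from plan import *
plane(load('w3.png'),.0405); plane(load('w5.png'),.0395);plane(load('w8.png'),.0395)
s=snap('wrist','w12.png'); plane(s,.034)
E
```

```text
t: 9.8
tcp_pos: [0.6362, 0.0439, 0.0408]
tool_rot: [0.723, 0.69, 0.0, 0.001]
force: [-1.8, -2.0, 12.0]
finger_gap: 0.001
13340 z 0.0405 slope mm across 92: [-0.03 -0.03]
  panel 38647 0.0237 [-0.   -0.01]
16937 z 0.0386 slope mm across 92: [-0.13 -0.26]
  panel 39806 0.0237 [0.01 0.  ]
17027 z 0.0386 slope mm across 92: [ 0.   -0.23]
  panel 51037 0.0237 [0.03 0.  ]
12622 z 0.0336 slope mm across 92: [-0.67 -0.35]
  panel 42922 0.0237 [ 0.01 -0.01]
```

```bash
python3 -m creep '{"claw":[0,0,0,0,0,0],"dp":[[0,0,-0.5],[0,0,-2],[0,0,-6],[0,0,-10],[0,0,-10],[0,0,-10]],"roll":[0,0,0,0,0,0]}'
python3 -m creep '{"claw":[0,0,0,0,0],"dp":[[-4,0,0],[-8,0,0],[-8,0,0],[-8,0,0],[-8,0,0]],"roll":[0,0,0,0,0]}'
python3 - <<'E'
from plan import *
s=snap('wrist','w13.png'); plane(s,.034)
cv2.imwrite('pics/w13b.png',cv2.cvtColor(cv2.resize(s['image'],None,fx=1.5,fy=1.5),cv2.COLOR_RGB2BGR))
s=snap('top','t13.png'); i=s['image'][90:290,60:420]; cv2.imwrite('pics/t13c.png',cv2.cvtColor(cv2.resize(i,None,fx=2,fy=2),cv2.COLOR_RGB2BGR))
s=snap('scene','s13.png')
print(manip.sense()['force'])
E
```

```text
t: 10.45
tcp_pos: [0.636, 0.0445, 0.1406]
tool_rot: [0.723, 0.69, 0.001, 0.001]
force: [-0.6, 0.7, 0.6]
finger_gap: -0.002
t: 10.95
tcp_pos: [0.6309, -0.0348, 0.138]
tool_rot: [0.723, 0.69, -0.001, -0.001]
force: [0.3, 0.8, -0.4]
finger_gap: 0.002
9074 z 0.0335 slope mm across 92: [-0.14  0.03]
  panel 23126 0.0236 [0.01 0.  ]
[-0.72022325 -0.75273145 -1.07666184]
```

View pics/w13b.png

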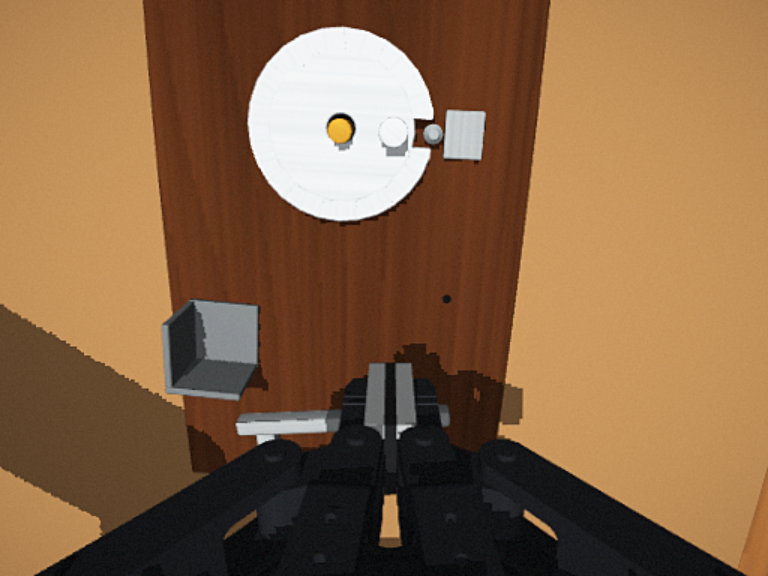

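View pics/s13.png

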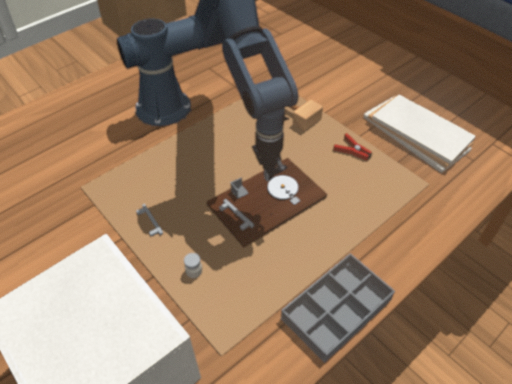

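The rose at (340,125) is level and down, with the pin (433,134) inside the notch. The protector and handles are undisturbed and the tool is clear. I'm handing in.

```bash
python3 -c "
from station import workorder
print(workorder.sign_off())"
```

```text
the job is handed in; nothing more can be done
None
```

The rose is turned to the pin, pressed fully home, and the arm is clear. I handed the job in at about 11 s. One slip along the way: I pressed the rose down about 2 mm too early, before turning it.

- **Turning:** I pushed the stub about 114° anticlockwise with the shut fingertips. Just before pressing, the notch measured −6.6° and the pin −6.85° in the same wrist picture.
- **Pressing:** I pressed straight down on the stub at about 4–5 N, then confirmed the hard stop at 12 N with almost no further travel.
- **Last checks:** The rose's top face is 33.5 mm up, from 40.5 mm at the start, which is the full 7 mm. It is level within 0.15 mm, with the pin inside the notch. The handles, protector, jar, clamp and mallet look unmoved by eye in the last pictures, and nothing was touching the tool.

**What went wrong:**
- **Early press:** While lowering the fingertips beside the stub, I seem to have touched the rose's face. It went about 2 mm down, level, to about the height of the pin's top. The turn was made from there, not from fully up. I only noticed this afterwards from the depth readings.
- **Fingertip position:** The cameras put the fingertips about 12 mm behind the reported TCP. The later contacts suggested about 5–7 mm, and the sheet says 19 mm ahead. I never resolved this, and it is probably why I lowered too far.

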